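Fit the long riser tube to the wax pump

TASK

Tall pillar moulds are to be filled next: take the longer of the two steel tubes out of the wooden block and push it, foot first, straight down into the push-in fitting on top of the wax pump, past its grip until it is fully home, then let go so that it stands upright by itself. Leave the shorter steel tube in its hole in the block.

Things in the scene. Friction and masses are not known exactly. Their poses are not given: they have to be found in the camera images.
- long_tube_center (a point): Centre, half-way up, of the longer loose steel tube: 170 mm long, 20 mm across, about 0.12 kg; z runs along it to the top. At the foot a nose tapers over 12 mm to 10 mm across, and a groove 14 mm across lies 17 to 27 mm from the end; the rest is plain. It stands foot down in a hole of the block, 135 mm sticking out, and may lean 3 degrees.
- short_tube_center (a point): Centre, half-way up, of the shorter steel tube: alike but 95 mm long, in another hole of the block, 60 mm sticking out. It stays there.
- block: Fixed beech block on the table, 70 x 220 x 45 mm tall; origin at the centre of its underside, y along its length. Three holes in a row along y, at -75, 0 and +75 mm, 22 mm wide, 35 mm deep. They hold the two tubes and a yellow candle (20 mm across, 90 mm long plus a short wick, standing 55 mm out), in any order.
- fitting_mouth (a point): Centre of the fitting's open mouth, 86 mm above the table, z up. Upright steel collar, 50 mm across, on a fixed white housing 32 mm tall; black funnel 45 mm wide narrows in 17 mm to a 23 mm bore. A tube let in rests on sprung balls, foot 33 mm below the mouth; 8 to 16 N drives it past. Rigid seat 50 mm below the mouth: home, the long tube's centre is 35 mm above the mouth.
Mind the look-alikes: they are no part of the job. What is shaped like the part that bears long_tube_center but purple or yellow is not meant.

How it is judged:
On the way:
1. the long tube has been lifted out of the block (height (world z) of long_tube_center above 0.155 m), for 0.1 s.
At the end, for the whole second after the job is handed in: The long tube stands foot down in the pump's fitting, pushed past the grip to within 6 mm of the seat, its centre within 15 mm of the fitting's axis and tilted less than 10 degrees; the short tube is within 30 mm of where it began (z of long_tube_center in the frame of fitting_mouth between 0.025 and 0.041 m and horizontal distance between long_tube_center and fitting_mouth below 0.015 m and angle between long_tube_center's own z axis and vertical below 0.175 rad and height (world z) of long_tube_center above 0.1 m and distance of short_tube_center from where it was at the start of the episode below 0.03 m); the robot touches nothing.
It fails at once if the short tube is taken out of its hole or knocked about (moved more than 30 mm) (distance of short_tube_center from where it was at the start of the episode above 0.03 m).
It also fails if it takes over 40 s, if anything falls off the work surface, if the arm or the gripper's body presses on something with over 40 N, if the wrist force passes 120 N, or if a joint passes its speed limit or range.

ROBOT

A 6-joint arm with a two-finger parallel gripper is mounted at the origin on the work surface. World frame = base frame: x ahead of the robot, y to its left, z up, the work surface at z = 0. Lengths are in m, angles in rad, forces in N, time in s.
With the tool pointing down it reaches from about 0.275 to 0.825 m from the base axis. Payload 4.9 kg.
Tool frame: the origin (TCP) lies at the very end of the fingers, on their centre line; the grasp point (between the pads) lies ctrl.tcp_to_grasp behind it (ctrl.tcp_to_grasp is the distance from the TCP to the grasp point, in m); z points along the fingers, y is the direction in which the jaws open and shut (so a half turn about z gives the same grasp; the last joint's range is limited). The gripper opens to 85 mm and grips with 20 to 120 N. Pads are 22 mm wide; open, the fingers measure 114 mm over their backs; the gripper's body (76 mm by 85 mm) begins 54 mm behind the grasp point. The pads swing forward as they close: fully open they stand 13 mm farther back than shut.
Start: joints at [-1.369, 0.326, -0.193, 1.052, 0, 1.437], TCP at [0.181, -0.519, 0.231] pointing down, gripper open.
Joint ranges: [-2.65, 2.65], [-0.97, 1.79], [-1.3, 1.35], [-1.93, 2.1], [-1.47, 1.37], [-3.14, 3.14]. Speed limits (rad/s): [2.57, 2.57, 3.14, 3.14, 3.14, 3.14].

INTERFACE

Orientations are given as a unit quaternion [x, y, z, w].
In Python, from plant import monitor, cams, job, ctrl gives the robot as it stands.
- The arm moves only by the tool arm_command, never from a script. Its argument "steps" is one flat list of numbers, 4 for each row, row after row: the shift along the world's x, y, z in m, then the turn about the world's z in rad. A call has 1 to 12 rows; each row is the pose to reach, as a shift and turn from the pose measured when the call began; what a row does not reach only later rows make up. A row lasts 1/10 s, in which the tool goes at most 50 mm and 8.59 degrees, less where a joint would pass 70% of its speed; a pose out of reach is approached as far as the arm can. A call with a gripper value outside its range is refused whole. "grip" is the gripper's target within -1 to 1 (fully open at 1, half-way at 0, shut at -1), set as the call begins (left out, the last holds). The fingers move at their own pace and stop on an object; the grip force is fixed at half the most. Time passes only in rows, so rows that repeat a pose let the fingers close. It gives the time, the measured TCP pose, the force and the opening at its end, in the units of the state.
- monitor.state(): the state, without advancing time (a new reading comes with each control period).
- cams.snapshot(name): name is "scene" or "top" or "wrist"; returns (picture, depth): 384x512x3 uint8, red, green, blue; 384x512 float32, m along the optical axis (not along the pixel's ray), 0 where there is no reading.
- cams.camera_model(name): a dict with "mtx" (3x3 intrinsics, pixels), "T" (4x4, takes a point from camera to world coordinates). Camera axes: x right, y up, looking along -z (the intrinsics and any distortion apply to the point x, -y, -z); pixel columns grow to the right and rows downward; lengths in m; the calibration is good to about 2 mm. A picture is of the moment at which its call begins: read the wrist's pose just before it. camera_model takes no time and is no camera call; for the wrist camera it gives the pose at the moment of the call.
- job.hand_in(): hands the job in, once; it reports no verdict.
The state is a dict: "time": time; "joints": joint angles; "qvel": joint speeds; "joint_torque": joint torques, N m; "tcp_pos": TCP position; "tool_rot": TCP orientation; "wrist_force": force on the tool from outside, world axes, zero at the start; "moment": the same for the moment, N m; "grip_width": opening from 0.0 (shut) to 1.0 (fully open).
Only numpy, scipy, OpenCV 4.12 (cv2) and the standard library are available. Lean on these libraries where they do the work, as an engineer would, in place of code of your own. Each camera call takes 0.05 s, during which the arm holds its last target.

## Working session

There is one attempt and no reset: what is moved stays moved. The work goes in short steps, Python scripts to look and compute and a tool call to move; the robot and the scene stay as the last step left them, time stands still between calls to the robot, and variables do not carry over. Pictures are saved under pics/ and viewed, and the job is handed in when it is done.

Besides the shell and the picture viewer there is one more tool, called in YAML: its name, and indented under it one key for each argument. arm_command: Moves the arm, as the interface text tells. Its arguments: {"type":"object","properties":{"steps":{"type":"array","items":{"type":"number"}},"grip":{"type":"number"}},"required":["steps"]}

```bash
mkdir -p pics; ls; cat > h.py <<'E'
import numpy as np, cv2
from plant import monitor, cams, job, ctrl
def snap(n,f):
    p,d=cams.snapshot(n); cv2.imwrite('pics/'+f+'.png',p[:,:,::-1]); np.save('pics/'+f+'.npy',d); return p,d
def pts(n,d,T=None):
    m=cams.camera_model(n); K=np.array(m['mtx']); T=np.array(m['T']) if T is None else T
    v,u=np.indices(d.shape)
    P=np.stack([(u-K[0,2])/K[0,0]*d,-(v-K[1,2])/K[1,1]*d,-d],-1)
    return P@T[:3,:3].T+T[:3,3]
E
python3 - <<'E'
from h import *
for n in['scene','top']:
    snap(n,n+'0'); print(n,cams.camera_model(n))
print(ctrl.tcp_to_grasp, monitor.state())
E
```

```text
pics
scene {'mtx': array([[424.19964478,   0.        , 245.50862447],
       [  0.        , 424.19964478, 187.885562  ],
       [  0.        ,   0.        ,   1.        ]]), 'T': array([[ 0.22548276, -0.73960629,  0.63414514,  1.06955092],
       [ 0.97422811,  0.1671031 , -0.15151286, -0.19735511],
       [ 0.00609225,  0.65196556,  0.7582241 ,  0.71884055],
       [ 0.        ,  0.        ,  0.        ,  1.        ]])}
top {'mtx': array([[379.21254656,   0.        , 252.55109305],
       [  0.        , 379.21254656, 188.13738091],
       [  0.        ,   0.        ,   1.        ]]), 'T': array([[-0.00166833,  0.99372777, -0.11181388,  0.43848339],
       [-0.99999308, -0.00128618,  0.00348983, -0.05934787],
       [ 0.00332413,  0.11181893,  0.99372304,  0.98904663],
       [ 0.        ,  0.        ,  0.        ,  1.        ]])}
0.0187 {'time': 0.1, 'joints': array([-1.36917610e+00,  3.26876780e-01, -1.93456563e-01,  1.05199759e+00,
        9.72286856e-06,  1.43660129e+00]), 'qvel': array([ 4.08759452e-04, -1.66531313e-03,  2.09094654e-03, -8.39245935e-04,
        4.07648513e-05, -2.58685506e-04]), 'joint_torque': array([ 1.05333565e-03, -4.44238400e+01,  2.63038284e+01,  7.82770221e-03,
       -8.75290880e-05, -9.71944445e-07]), 'tcp_pos': array([ 0.18116065, -0.51877337,  0.23058668]), 'tool_rot': array([ 9.85936312e-01,  1.67119717e-01, -2.10042713e-05, -7.67032827e-04]), 'wrist_force': array([-0.84641954,  0.13864894,  0.5454532 ]), 'moment': array([-0.01958979,  0.00241842, -0.00272295]), 'grip_width': 0.9984853372655978}
```

View pics/scene0.png

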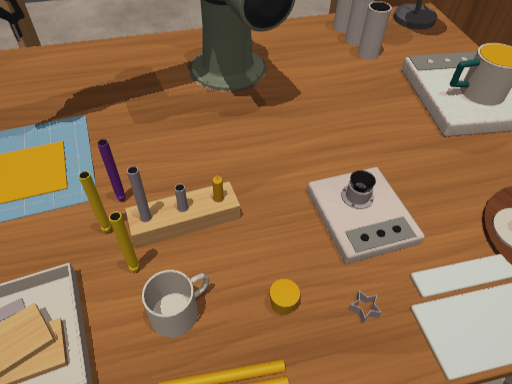

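View pics/top0.png

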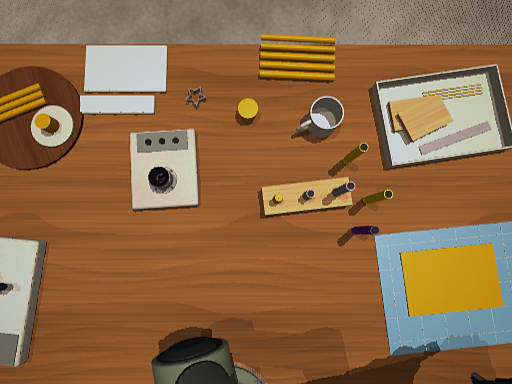

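The scene view shows the long grey tube (foot at 147,218, top at 133,172), the short grey tube (181,197), the candle (218,188) and the pump's fitting (360,188). The look-alikes are purple (110,170), yellow (95,203) and yellow (124,242), all standing beside the block. The grey long one in the block fits the description. Next I'll enlarge that area and measure.

```bash
python3 - <<'E'
from h import *
a=cv2.imread('pics/scene0.png')[125:285,65:265]; b=cv2.imread('pics/top0.png')[130:245,250:400]
a=cv2.resize(a,None,fx=2.4,fy=2.4,interpolation=cv2.INTER_CUBIC); b=cv2.resize(b,None,fx=2,fy=2,interpolation=cv2.INTER_CUBIC)
c=np.zeros((a.shape[0],a.shape[1]+b.shape[1],3),np.uint8); c[:,:a.shape[1]]=a; c[:b.shape[0],a.shape[1]:]=b
cv2.imwrite('pics/crop0.png',c)
hsv=lambda n:cv2.cvtColor(cv2.imread(f'pics/{n}0.png'),cv2.COLOR_BGR2HSV)
for n,(u0,v0,u1,v1) in {'scene':(60,130,260,280),'top':(250,135,400,245)}.items():
    d=np.load(f'pics/{n}0.npy'); P=pts(n,d); H=hsv(n); m=np.zeros(d.shape,bool); m[v0:v1,u0:u1]=1
    m&=(P[...,2]>0.062)&(d>0)
    k,l,s,c=cv2.connectedComponentsWithStats(m.astype(np.uint8))
    for i in range(1,k):
        if s[i,4]<8: continue
        q=P[l==i]; hm=np.median(H[l==i],0)
        print(n,c[i].round(),s[i,4],'hsv',hm,'zmax',q[:,2].max().round(3))
        for lo in np.arange(.06,.2,.03):
            w=q[(q[:,2]>lo)&(q[:,2]<lo+.03)]
            if len(w)>3: print('   z',lo.round(2),w.mean(0).round(4),len(w), w.min(0).round(3),w.max(0).round(3))
# block top & fitting
for n,(u0,v0,u1,v1) in {'scene':(330,160,395,215),'top':(140,160,185,200)}.items():
    d=np.load(f'pics/{n}0.npy'); P=pts(n,d); m=np.zeros(d.shape,bool); m[v0:v1,u0:u1]=1
    m&=(P[...,2]>0.079)&(d>0)&(P[...,2]<.1)
    q=P[m]; print('fit',n,len(q),q.mean(0),q.min(0),q.max(0)); c,r=cv2.minEnclosingCircle(q[:,:2].astype(np.float32)); print(c,r)
for n,(u0,v0,u1,v1) in {'scene':(115,175,250,250),'top':(255,170,360,220)}.items():
    d=np.load(f'pics/{n}0.npy'); P=pts(n,d); m=np.zeros(d.shape,bool); m[v0:v1,u0:u1]=1
    m&=(abs(P[...,2]-.045)<.006)&(d>0); 
    q=P[m]; print('block',n,len(q),cv2.minAreaRect(q[:,:2].astype(np.float32)))
E
```

```text
scene [108. 161.] 484 hsv [144. 161.  73.] zmax 0.172
   z 0.06 [ 0.4471 -0.323   0.0761] 100 [ 0.438 -0.334  0.062] [ 0.452 -0.315  0.09 ]
   z 0.09 [ 0.4474 -0.3232  0.1051] 111 [ 0.439 -0.334  0.09 ] [ 0.452 -0.315  0.12 ]
   z 0.12 [ 0.4476 -0.3231  0.1353] 126 [ 0.44  -0.334  0.12 ] [ 0.451 -0.314  0.15 ]
   z 0.15 [ 0.4445 -0.3237  0.1644] 147 [ 0.431 -0.334  0.15 ] [ 0.452 -0.315  0.172]
scene [138. 190.] 551 hsv [ 3. 30. 90.] zmax 0.182
   z 0.06 [ 0.542  -0.2711  0.076 ] 97 [ 0.534 -0.282  0.062] [ 0.546 -0.262  0.09 ]
   z 0.09 [ 0.5421 -0.2714  0.105 ] 115 [ 0.536 -0.282  0.09 ] [ 0.546 -0.262  0.12 ]
   z 0.12 [ 0.542  -0.271   0.1353] 130 [ 0.534 -0.282  0.12 ] [ 0.546 -0.262  0.15 ]
   z 0.15 [ 0.5408 -0.2716  0.1676] 161 [ 0.522 -0.282  0.15 ] [ 0.546 -0.262  0.18 ]
   z 0.18 [ 0.5352 -0.2712  0.1808] 48 [ 0.526 -0.279  0.18 ] [ 0.544 -0.262  0.182]
scene [ 91. 193.] 535 hsv [ 23. 223. 123.] zmax 0.172
   z 0.06 [ 0.5252 -0.3544  0.0765] 105 [ 0.516 -0.366  0.062] [ 0.529 -0.346  0.09 ]
   z 0.09 [ 0.5249 -0.3541  0.1056] 127 [ 0.515 -0.365  0.09 ] [ 0.53  -0.346  0.12
[... 3158 characters left out ...]
14  0.149]
   z 0.15 [ 0.4396 -0.3223  0.1677] 92 [ 0.431 -0.334  0.152] [ 0.449 -0.314  0.174]
fit scene 198 [0.56364355 0.16771799 0.0840035 ] [0.54246772 0.13793355 0.07900798] [0.59357405 0.18866082 0.08874544]
(0.567054271697998, 0.1637556552886963) 0.027136869728565216
fit top 169 [0.56964317 0.16678005 0.08401613] [0.54275664 0.14015737 0.07906248] [0.59185839 0.18952832 0.09017256]
(0.5680579543113708, 0.16423720121383667) 0.025492938235402107
block scene 2778 ((0.4946156144142151, -0.20768548548221588), (0.13901276886463165, 0.23283031582832336), 6.571413040161133)
block top 2144 ((0.5255541205406189, -0.1975981891155243), (0.0703725814819336, 0.2202303558588028), 6.648888111114502)
```

View pics/crop0.png

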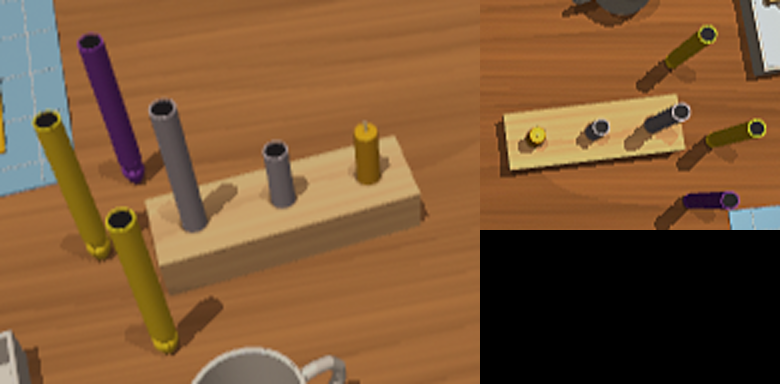

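The crop confirms it: the only long grey tube is the one in the block's end hole. Depth from both views puts its axis at (0.535, -0.272) and its top at 0.182. The block's hole geometry gives (0.534, -0.272), which agrees. The fitting is at (0.568, 0.164). I'll move above the tube with the fingers clear of everything.

arm_command:
  steps: [0.035, 0.025, 0.01, 0.02, 0.07, 0.05, 0.02, 0.04, 0.105, 0.075, 0.02, 0.06, 0.14, 0.1, 0.02, 0.08, 0.18, 0.125, 0.02, 0.1, 0.215, 0.15, 0.02, 0.12, 0.25, 0.175, 0.02, 0.14, 0.285, 0.2, 0.02, 0.16, 0.32, 0.225, 0.02, 0.18, 0.354, 0.247, 0.02, 0.2, 0.354, 0.247, 0.02, 0.2, 0.354, 0.247, 0.02, 0.2]
  grip: 1

```text
time: 1.3
tcp_pos: [0.5353, -0.2709, 0.2498]
tool_rot: [0.964, 0.266, -0.001, -0.001]
wrist_force: [-0.7, -0.3, -0.5]
grip_width: 0.999
```

```bash
python3 - <<'E'
from h import *
s=monitor.state(); print(s['time'],s['tcp_pos'],s['joints'].round(3),s['tool_rot'].round(4))
T=np.array(cams.camera_model('wrist')['T']); print(T.round(3))
p,d=snap('wrist','w1'); P=pts('wrist',d,T)
m=(P[...,2]>.15)&(P[...,2]<.19)&(d>0)&(np.hypot(P[...,0]-.535,P[...,1]+.272)<.03)
q=P[m];print(len(q));
if len(q): print(q.mean(0),q.min(0),q.max(0))
E
```

```text
1.3 [ 0.53528662 -0.27090133  0.24979042] [-0.592  0.411 -0.019  1.144  0.     2.012] [ 9.641e-01  2.656e-01 -8.000e-04 -1.200e-03]
[[ 0.513  0.821  0.251  0.599]
 [-0.859  0.491  0.147 -0.233]
 [-0.002 -0.291  0.957  0.393]
 [ 0.     0.     0.     1.   ]]
1005
[ 0.53769209 -0.27061307  0.1761013 ] [ 0.52535188 -0.28191593  0.15016512] [ 0.54564877 -0.26194791  0.18284285]
```

View pics/w1.png

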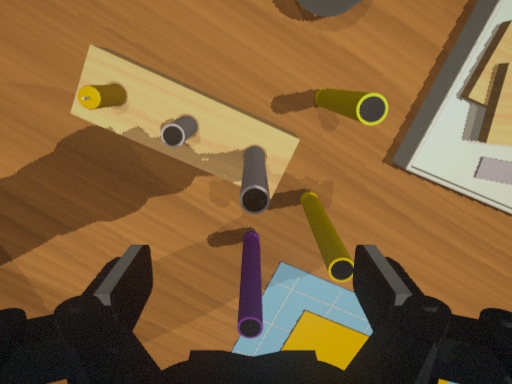

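In the wrist view the long tube's mouth is at (256,200). Wrist depth gives the axis as (0.5355, -0.272), so all views agree. The fingers straddle it clear of both yellow tubes. I'll go down and close.

arm_command:
  steps: [0, -0.001, -0.03, 0, 0, -0.001, -0.06, 0, 0, -0.001, -0.09, 0, 0, -0.001, -0.118, 0, 0, -0.001, -0.118, 0, 0, -0.001, -0.118, 0]

```text
time: 1.95
tcp_pos: [0.5336, -0.2734, 0.1323]
tool_rot: [0.965, 0.264, -0.001, -0.001]
wrist_force: [0.3, -0.1, 0.2]
grip_width: 0.999
```

arm_command:
  steps: [0, 0, 0, 0, 0, 0, 0, 0, 0, 0, 0, 0, 0, 0, 0, 0, 0, 0, 0, 0, 0, 0, 0, 0, 0, 0, 0, 0, 0, 0, 0, 0, 0, 0, 0, 0, 0, 0, 0, 0]
  grip: -1

```text
time: 2.95
tcp_pos: [0.5341, -0.2735, 0.133]
tool_rot: [0.965, 0.264, -0.001, -0.001]
wrist_force: [-0.5, 1.2, 5.8]
grip_width: 0.218
```

The opening is about 19 mm, so the tube is held. Lifting it straight up.

arm_command:
  steps: [0, 0, 0.015, 0, 0, 0, 0.03, 0, 0, 0, 0.05, 0, 0, 0, 0.07, 0, 0, 0, 0.09, 0, 0, 0, 0.11, 0, 0, 0, 0.13, 0, 0, 0, 0.145, 0, 0, 0, 0.145, 0, 0, 0, 0.145, 0]

```text
time: 3.95
tcp_pos: [0.5338, -0.2733, 0.2771]
tool_rot: [0.964, 0.264, -0.001, -0.001]
wrist_force: [0.1, -0.3, -2.0]
grip_width: 0.214
```

```bash
python3 - <<'E'
from h import *
snap('scene','s2'); a=cv2.imread('pics/s2.png')[60:260,40:300]; cv2.imwrite('pics/s2c.png',cv2.resize(a,None,fx=2.5,fy=2.5))
E
```

```text
(no output)
```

View pics/s2c.png

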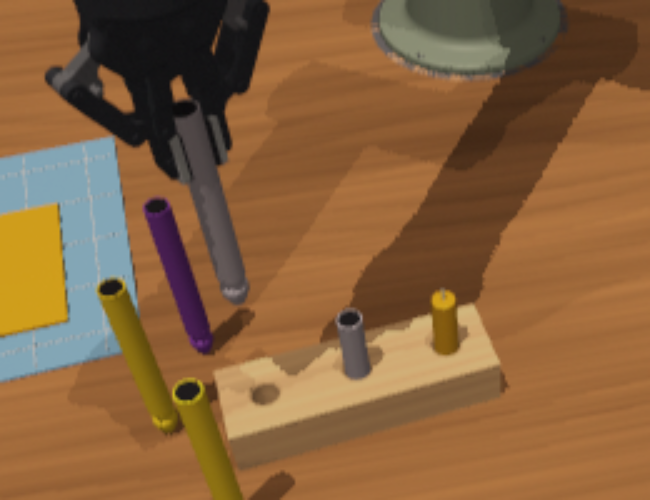

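The crop shows the tube held upright above the block (foot at about 235,295) and its hole empty. The short tube and the candle are undisturbed. I'll carry it across to the pump, turning the wrist along to keep the last joint in range.

arm_command:
  steps: [0.003, 0.03, 0, 0.06, 0.006, 0.065, 0, 0.12, 0.009, 0.105, 0, 0.19, 0.012, 0.145, 0, 0.26, 0.015, 0.185, 0, 0.34, 0.018, 0.225, 0, 0.42, 0.021, 0.265, 0, 0.5, 0.024, 0.305, 0, 0.57, 0.027, 0.345, 0, 0.64, 0.03, 0.385, 0, 0.71, 0.032, 0.415, 0, 0.76, 0.034, 0.437, 0, 0.8]

```text
time: 5.2
tcp_pos: [0.5666, 0.166, 0.2749]
tool_rot: [0.784, 0.62, -0.003, -0.002]
wrist_force: [0.9, -0.0, -0.6]
grip_width: 0.216
```

arm_command:
  steps: [0, 0, 0, 0, 0, 0, 0, 0, 0, 0, 0, 0]

```text
time: 5.5
tcp_pos: [0.5661, 0.1651, 0.274]
tool_rot: [0.785, 0.62, -0.004, -0.002]
wrist_force: [0.5, -0.5, -1.7]
grip_width: 0.22
```

```bash
cat > m.py <<'E'
from h import *
import sys
t=sys.argv[1]
s=monitor.state(); print(s['time'],s['tcp_pos'].round(4),s['joints'].round(3),s['wrist_force'].round(1))
for n in['scene','top']:
    p,d=snap(n,n+t); P=pts(n,d)
    zt=s['tcp_pos'][2]
    m=(np.hypot(P[...,0]-s['tcp_pos'][0],P[...,1]-s['tcp_pos'][1])<.04)&(P[...,2]<zt-.005)&(P[...,2]>.092)&(d>0)
    if n=='top': continue
    q=P[m]; print(n,len(q), q[:,2].min() if len(q) else '')
    cam=np.array(cams.camera_model(n)['T'])[:2,3]
    R=[]
    for lo in np.arange(.09,.3,.02):
        w=q[(q[:,2]>lo)&(q[:,2]<=lo+.02)]
        if len(w)<15: continue
        # circle of radius 10 mm fitted to the visible side
        from scipy.optimize import least_squares
        r=least_squares(lambda c:np.hypot(w[:,0]-c[0],w[:,1]-c[1])-.01,w.mean(0)[:2]+(w.mean(0)[:2]-cam)/np.linalg.norm(w.mean(0)[:2]-cam)*.007,loss='soft_l1',f_scale=.002)
        print(round(lo+.01,3),len(w),r.x.round(4),round(r.cost*1e6,1))
p=cv2.imread(f'pics/scene{t}.png')[60:260,270:470]; b=cv2.imread(f'pics/top{t}.png')[100:260,100:260]
p=cv2.resize(p,None,fx=2,fy=2);b=cv2.resize(b,(400,400)); cv2.imwrite(f'pics/c{t}.png',np.hstack([p,b]))
E
python3 m.py 3
```

```text
5.5 [0.5661 0.1651 0.274 ] [ 0.159  0.386  0.004  1.198 -0.     1.963] [ 0.5 -0.5 -1.7]
scene 550 0.15118032002576975
0.16 61 [0.5637 0.1679] 59.6
0.18 75 [0.5644 0.1673] 64.3
0.2 96 [0.5652 0.167 ] 31.9
0.22 103 [0.5651 0.1671] 29.7
0.24 109 [0.5653 0.1669] 34.2
0.26 106 [0.5655 0.167 ] 45.1
```

View pics/c3.png

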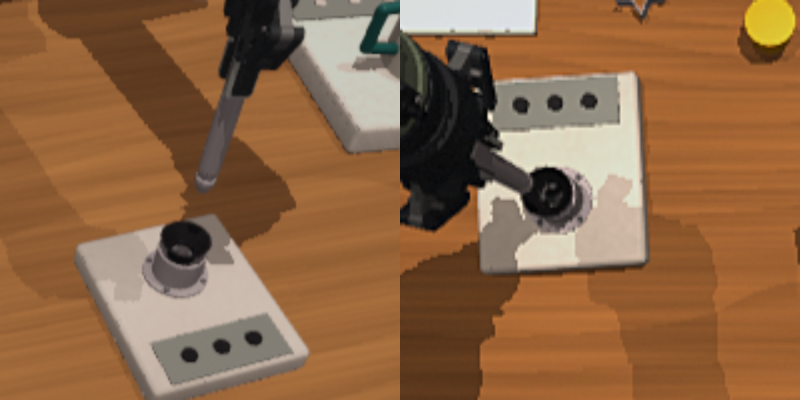

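The tube is vertical to within about 1° and its foot is at about z=0.151. It hangs roughly 3 mm off the mouth, so I'll refine the mouth centre from the same camera.

```bash
python3 - <<'E'
from h import *
for n,f,(u0,v0,u1,v1) in [('scene','scene0',(330,160,395,215)),('scene','scene3',(330,160,395,215)),('top','top0',(140,160,185,200))]:
    d=np.load(f'pics/{f}.npy'); P=pts(n,d); m=np.zeros(d.shape,bool); m[v0:v1,u0:u1]=1
    for lo,hi in((.083,.089),(.0845,.0875)):
        w=(m&(P[...,2]>lo)&(P[...,2]<hi)).astype(np.uint8)
        q=P[w>0][:,:2].astype(np.float32)
        print(f,len(q),cv2.fitEllipse(q) , q.min(0)/2+q.max(0)/2, q.max(0)-q.min(0), cv2.minEnclosingCircle(q))
E
```

```text
scene0 136 ((0.5689240097999573, 0.1634584218263626), (0.04620949178934097, 0.04796585440635681), 46.19583511352539) [0.5680209  0.16329718] [0.05110633 0.05072726] ((0.567054271697998, 0.1637556552886963), 0.027136869728565216)
scene0 83 ((0.5686678290367126, 0.1635931432247162), (0.04669589549303055, 0.04773479700088501), 79.02660369873047) [0.5685935  0.16448085] [0.04996115 0.04835993] ((0.5681945085525513, 0.16396425664424896), 0.02546461671590805)
scene3 132 ((0.5686007142066956, 0.16364723443984985), (0.04631337150931358, 0.04757910966873169), 75.96097564697266) [0.56797975 0.1640477 ] [0.05061114 0.04976246] ((0.5678473114967346, 0.16541752219200134), 0.026906581595540047)
scene3 96 ((0.5686370730400085, 0.16369695961475372), (0.046831145882606506, 0.047458574175834656), 104.75129699707031) [0.56797975 0.16413015] [0.05061114 0.04959755] ((0.568328320980072, 0.16418351233005524), 0.02597995474934578)
top0 99 ((0.5680373311042786, 0.16404463350772858), (0.04661446809768677, 0.04682781174778938), 163.9974365234375) [0.56735194 0.16470022] [0.04901284 0.04908571] ((0.5680579543113708, 0.16423720121383667), 0.025492938235402107)
top0 68 ((0.5678799152374268, 0.16377341747283936), (0.04638742282986641, 0.04731067270040512), 37.33708953857422) [0.56749725 0.16459528] [0.04872227 0.04879938] ((0.5679764151573181, 0.16392624378204346), 0.025172293186187744)
```

The mouth is at (0.5685, 0.1638) in both views. I'll correct by (+3, -2) mm, lower to just inside the funnel throat, and watch the force.

arm_command:
  steps: [0.003, -0.002, -0.01, 0, 0.003, -0.002, -0.025, 0, 0.003, -0.002, -0.04, 0, 0.003, -0.002, -0.055, 0, 0.003, -0.002, -0.065, 0, 0.003, -0.002, -0.075, 0, 0.003, -0.002, -0.08, 0, 0.003, -0.002, -0.085, 0, 0.003, -0.002, -0.09, 0, 0.003, -0.002, -0.09, 0]

```text
time: 6.6
tcp_pos: [0.5693, 0.1629, 0.1841]
tool_rot: [0.785, 0.62, -0.004, -0.002]
wrist_force: [0.4, 0.2, -1.0]
grip_width: 0.218
```

```bash
python3 m.py 4
```

```text
6.6 [0.5693 0.1629 0.1841] [ 0.154  0.443 -0.141  0.995  0.     1.959] [ 0.4  0.2 -1. ]
scene 341 0.09289587604219618
0.1 65 [0.5683 0.1645] 18.9
0.12 77 [0.5682 0.1648] 22.2
0.14 81 [0.5683 0.1649] 19.8
0.16 86 [0.5685 0.1648] 26.0
0.18 32 [0.5687 0.1645] 8.4
```

View pics/c4.png

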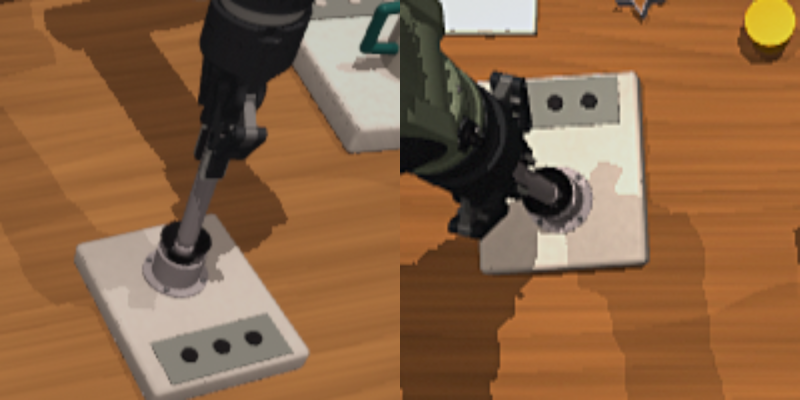

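The tube is centred in the bore to about 1 mm with no side force. I'll push through the grip in small steps.

arm_command:
  steps: [0, 0, -0.004, 0, 0, 0, -0.008, 0, 0, 0, -0.011, 0, 0, 0, -0.014, 0, 0, 0, -0.017, 0, 0, 0, -0.02, 0, 0, 0, -0.022, 0, 0, 0, -0.022, 0]

```text
time: 7.5
tcp_pos: [0.5694, 0.1628, 0.1621]
tool_rot: [0.785, 0.62, -0.004, -0.002]
wrist_force: [1.5, -0.5, -5.6]
grip_width: 0.218
```

arm_command:
  steps: [0, 0, -0.002, 0, 0, 0, -0.003, 0, 0, 0, -0.004, 0, 0, 0, -0.004, 0]

```text
time: 7.9
tcp_pos: [0.5695, 0.1628, 0.159]
tool_rot: [0.785, 0.62, -0.003, -0.002]
wrist_force: [-1.2, -1.1, 6.1]
grip_width: 0.216
```

```bash
python3 m.py 5; python3 - <<'E'
from h import *
d=np.load('pics/scene5.npy'); P=pts('scene',d)
m=(np.hypot(P[...,0]-.568,P[...,1]-.164)<.014)&(d>0)&(P[...,2]>.15)&(P[...,2]<.25)
print(np.sort(P[m][:,2])[-8:])
E
```

```text
7.9 [0.5695 0.1628 0.159 ] [ 0.154  0.464 -0.176  0.938 -0.     1.959] [-1.2 -1.1  6.1]
scene 231 0.09212325668251709
0.1 67 [0.5684 0.1644] 25.2
0.12 74 [0.5686 0.1645] 18.8
0.14 86 [0.5687 0.1648] 31.1
[0.20455432 0.2053111  0.20613059 0.2067985  0.20714529 0.2086583
 0.21541211 0.22585685]
```

View pics/c5.png

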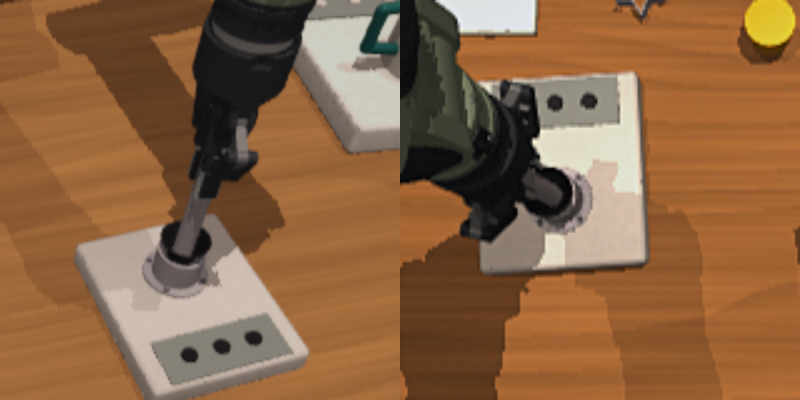

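The foot is near 0.037 with an upward force of 6 N. One more small push will show whether it is against the rigid seat.

arm_command:
  steps: [0, 0, -0.001, 0, 0, 0, -0.002, 0, 0, 0, -0.003, 0, 0, 0, -0.003, 0]

```text
time: 8.4
tcp_pos: [0.57, 0.163, 0.1588]
tool_rot: [0.785, 0.62, -0.002, -0.001]
wrist_force: [-4.2, 0.0, 16.9]
grip_width: 0.216
```

The tool stopped at 0.1588 while the force rose to 17 N, so this is the rigid seat. I'll open and withdraw upward.

arm_command:
  steps: [0, 0, 0, 0, 0, 0, 0, 0, 0, 0, 0, 0, 0, 0, 0, 0, 0, 0, 0, 0, 0, 0, 0, 0, 0, 0, 0, 0, 0, 0, 0, 0, 0, 0, 0, 0, 0, 0, 0, 0]
  grip: 1

```text
time: 9.4
tcp_pos: [0.5701, 0.163, 0.1589]
tool_rot: [0.785, 0.62, -0.002, -0.001]
wrist_force: [0.1, 0.3, -0.5]
grip_width: 1.002
```

arm_command:
  steps: [0, 0, 0.02, 0, 0, 0, 0.045, 0, 0, 0, 0.07, 0, 0, 0, 0.095, 0, 0, 0, 0.12, 0, -0.03, 0, 0.12, 0, -0.07, 0, 0.12, 0, -0.11, 0, 0.12, 0, -0.15, 0, 0.12, 0, -0.15, 0, 0.12, 0]

```text
time: 10.4
tcp_pos: [0.4149, 0.1628, 0.2788]
tool_rot: [0.784, 0.62, -0.004, -0.002]
wrist_force: [0.5, -0.2, 0.4]
grip_width: 1.003
```

```bash
python3 - <<'E'
from h import *
from scipy.optimize import least_squares
print(monitor.state()['tcp_pos'],monitor.state()['wrist_force'])
for n in('scene','top'):
    p,d=snap(n,n+'6'); P=pts(n,d); cam=np.array(cams.camera_model(n)['T'])[:2,3]
    for nm,c0 in(('long',(.5685,.164)),('short',(.525,-.197))):
        m=(np.hypot(P[...,0]-c0[0],P[...,1]-c0[1])<.04)&(d>0)&(P[...,2]>(.092 if nm=='long' else .062))
        q=P[m]; print(n,nm,len(q),q.min(0).round(3),q.max(0).round(3))
        if nm=='long':
          for lo in np.arange(.095,.2,.035):
            w=q[(q[:,2]>lo)&(q[:,2]<lo+.035)]; print('  ',lo.round(3),((w.min(0)+w.max(0))/2).round(4))
a=cv2.imread('pics/scene6.png'); b=cv2.imread('pics/top6.png')
cv2.imwrite('pics/c6.png',np.hstack([cv2.resize(a[100:260,290:450],(400,400)),cv2.resize(b[100:260,100:260],(400,400))]))
E
```

```text
[0.41487911 0.16284715 0.27876582] [ 0.45166264 -0.16130214  0.42036808]
scene long 546 [0.56  0.152 0.093] [0.581 0.172 0.209]
   0.095 [0.572  0.1618 0.1123]
   0.13 [0.5717 0.1622 0.1475]
   0.165 [0.5724 0.1618 0.1824]
scene short 213 [ 0.514 -0.208  0.062] [ 0.537 -0.188  0.107]
top long 205 [0.558 0.153 0.092] [0.578 0.173 0.211]
   0.095 [0.5667 0.1604 0.1125]
   0.13 [0.5671 0.1601 0.1472]
   0.165 [0.5671 0.1612 0.1827]
top short 82 [ 0.516 -0.207  0.063] [ 0.533 -0.187  0.109]
```

View pics/c6.png

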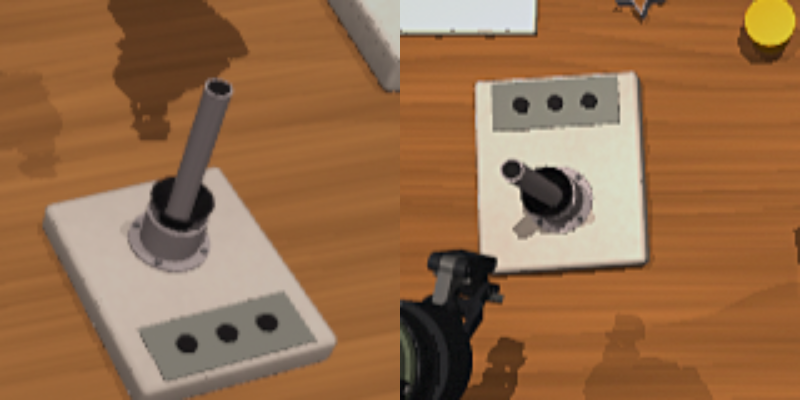

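The tube stands upright at (0.569, 0.162). Its top reads 0.209–0.211; the same reading was 2–4 mm high on the tube in the block, so the true top is about 0.207 against 0.206 when home. The short tube hasn't moved. Handing in.

```bash
python3 -c "
from plant import job
print(job.hand_in())"
```

```text
the job is handed in; nothing more can be done
None
```

I took the long steel tube out of the block and pushed it past the fitting's grip. I stopped when the tool hit a hard stop with the force rising to about 17 N, then let go and backed away. The job was handed in at about 10.5 s; no verdict is reported.

- **Long tube:** it stands upright by itself, within about 2 mm of the fitting's axis and with no measurable tilt. Its top is at about 0.207 m, after allowing for the 2–4 mm the cameras read high on the same tube in the block. Fully home would be 0.206 m.
- **Short tube:** it is still in its hole, within about 2 mm of where it began.
- **Gripper:** it is open and clear of everything.

None of the checks failed. The raw camera readings of the tube's top were 0.209–0.211 m, and the two cameras' centre readings differed by up to about 5 mm in x because each sees only one side of the tube.

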